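Swing in the polariscope's analyser and set its ring to the red rider

ROBOT

A 6-joint arm with a two-finger parallel gripper is mounted at the origin on the work surface. World frame = base frame: x ahead of the robot, y to its left, z up, the work surface at z = 0. Lengths are in m, angles in rad, forces in N, time in s.
With the tool pointing down it reaches from about 0.325 to 0.9 m from the base axis. Payload 6.1 kg.
Tool frame: the origin (TCP) lies midway between the tips of the shut fingers; the grasp point (between the pads) lies 19 mm behind it; z points along the fingers, x is the direction in which the jaws open and shut, and the axes are right-handed (so a half turn about z gives the same grasp; the last joint's range is limited). The gripper opens to 85 mm and grips with 20 to 120 N. Pads are 22 mm wide; open, the fingers measure 114 mm over their backs; the gripper's body (76 mm by 85 mm) begins 54 mm behind the grasp point. The pads swing forward as they close: fully open they stand 13 mm farther back than shut.
Start: joints at [1.178, 0.22, 1.526, -0, 1.395, -0.126], TCP at [0.165, 0.603, 0.231] pointing down, gripper open.
Joint ranges: [-2.98, 2.98], [-0.91, 2.08], [0.09, 2.57], [-1.24, 4.39], [0.2, 2.65], [-2.68, 2.68]. Speed limits (rad/s): [2.57, 2.57, 3.01, 3.14, 3.14, 3.14].

INTERFACE

Orientations are given as a rotation vector (axis times angle).
In Python, from workcell import manip, optics, workorder gives the robot as it stands.
- The arm moves only by the tool send_rows, never from a script. Its argument "steps" is a list of rows, each a list of 7 numbers: the turn, a rotation vector about the tool's x, y, z in degrees, then the shift along the tool's x, y, z in cm, then the finger opening in cm, from 0 to 8.54. In form: [[rx, ry, rz, x, y, z, grip], ...]. A call has 1 to 12 rows; each row shifts and turns the pose as measured when the row begins, along the tool's axes as they then stand; what a row does not reach is not made up. A row lasts 1/12 s, in which the tool goes at most 41.7 mm and 7.16 degrees, less where a joint would pass 70% of its speed; a pose out of reach is approached as far as the arm can. A call with a gripper value outside its range is refused whole. The fingers move at their own pace and stop on an object; "squeeze" is the grip in N (left out, the last holds). Time passes only in rows, so rows that do not move let the fingers close. It gives the time, the measured TCP pose, the force and the opening at its end, in the units of the state.
- manip.observe(): the state, without advancing time (a new reading comes with each control period).
- optics.capture(name): name is "scene" or "side" or "wrist"; returns the picture (420x560x3 uint8, red, green, blue); there is no depth.
- optics.camera_model(name): a dict with "vfov" (degrees; the focal length in pixels is half the picture's height over the tangent of half this angle, whatever the lens; pixels are square), "cx", "cy" (the principal point, pixels), "rvec" (rotation vector, rad) and "tvec" (3), from world to camera coordinates, as OpenCV has them; the wrist camera has in their place "tool_from_camera" (4x4, takes a point from camera to tool coordinates, whose origin is the TCP and whose axes are the tool frame's). Camera axes: x right, y down, z forward; pixel columns grow to the right and rows downward; lengths in m; the calibration is good to about 2 mm. A picture is of the moment at which its call begins: read the wrist's pose just before it. camera_model takes no time and is no camera call.
- workorder.sign_off(): hands the job in, once; it reports no verdict.
The state is a dict: "t": time; "qpos": joint angles; "dq": joint speeds; "effort": joint torques, N m; "position": TCP position; "orientation": TCP orientation; "ft_force": force on the tool from outside, world axes, zero at the start; "wrist_torque": the same for the moment, N m; "gripper_width": opening from 0.0 (shut) to 1.0 (fully open).
Only numpy, scipy, OpenCV 4.12 (cv2) and the standard library are available. Lean on these libraries where they do the work, as an engineer would, in place of code of your own. Each camera call takes 0.05 s, during which the arm holds its last target. There are 200 camera calls.

TASK

Get the strain viewer ready to check the lens on its window: push the analyser head in over the window until its swing arm rests on the stop, and push the ring's yellow lever round the scale until it points at the middle of the red rider. Push gently with the fingertips, without gripping any part of the viewer, and leave the lens and everything else on the bench where it lies.

Things in the scene. Friction and masses are not known exactly. Their poses are not given: they have to be found in the camera images.
- viewer: Strain viewer (polariscope) fixed to the bench: pale lamp house 240 (x) x 260 (y) x 75 mm, round lit window on top (79 mm high, centred over the origin), steel post at its far right corner with a swing arm and round black analyser head. Origin: centre of the underside, bench height; x away from the front panel, y to the robot's left, z up. Highest point 238 mm; clear space between window and head
- viewer_post (a point): Axis of the post, about which the swing arm turns, at the swing rod's height (198 mm above the bench). At (90, -100) mm in the viewer's x, y. The post is 24 mm thick, its black cap 30 mm wide and 229 mm high; the arm's hub is 42 mm wide
- swing_arm (a joint): Swing arm's angle about the post, rad. 0 = fully in, on its stop pin, head centred over the window; grows anticlockwise seen from above as the head swings out to the viewer's front right (range 0 to 1.3; starts 0.6 to 1.0). Stiff, stays where it is left: takes about 0.6 Nm, or 3 N at the swing rod
- ring_axis (a point): Centre of the analyser head, on the ring's axis, at scale height (208 mm), 135 mm from the post axis. The head is a black frame 136 mm in diameter, 188 to 208 mm high, white scale lines each 10 degrees on top; in it turns a bright ring 102 mm in diameter, 213 mm high, with a grey filter. Turns with the swing arm; own axes are the viewer's when swung in
- swing_rod (a point): Middle of the steel swing rod, the handle for swinging the arm: level bar 10 mm thick, 198 mm high, sticking out of the head radially from the ring's axis (bare from 68 to 112 mm from that axis; this point at 95 mm), black ball of 20 mm at its end. Push its anticlockwise side (seen from above) to swing the arm in
- analyser_ring (a joint): Angle of the ring and its lever, rad, seen from above clockwise positive; 0 = middle of the scale, lever pointing to the viewer's front (-x) when swung in. Range -1.05 to 1.05; starts -0.95 to -0.6. Light friction, stays where it is left: 0.08 Nm, that is about 1 N at the lever
- lever (a point): Point on the ring's lever 94 mm from the ring's axis, 216 mm high. Flat radial yellow bar 8 mm wide, 213 to 219 mm high, with a black centre line, passing above the scale out to 116 mm from the axis; at 112 mm an upright black peg 10 mm thick, up to 238 mm high. Free to reach from both sides outside 76 mm. Own x points outwards along the lever
- rider (a joint): Angle of the red rider on the scale, same zero and sense as analyser_ring (rad). Clamped: it does not move; anywhere from -0.15 to 0.75
- rider_mark (a point): Middle of the red rider, the set mark: a red clip 14 mm wide on the rim of the head's frame, 70 mm from the ring's axis, 211 mm high; the lever passes just above it. With the lever set, red shows equally on both of its sides. Own x points outwards from the ring's axis
- lens: Clear moulded lens, 68 mm in diameter, 10 mm high, lying on the lit window; origin at the centre of its underside. Leave alone
- loupe: Stand loupe, clear foot and black top, 52 mm in diameter, 50 mm high, on the bench left of the viewer; origin under its centre. Leave alone
- lens_tray: Blue tray 130 x 90 x 28 mm with lenses, on the bench right of the viewer; origin under its centre. Leave alone
- caliper: Digital caliper lying on the bench in front of the viewer, 210 mm long along its y, 12 mm high; origin under the middle of its beam. Leave alone
- film_stack: Stack of printed films 210 x 290 x 20 mm on the dark mat at the left; origin under its centre. Leave alone
- gloss_meter: Grey hand-held gloss meter 130 x 52 x 77 mm at the right; origin under its centre. Leave alone
- tape: Yellow roll of tape, 96 mm in diameter, 19 mm high, at the near right; origin under its centre. Leave alone
- pen_pot: Dark pot with pens, 76 mm in diameter, 140 mm high, at the right; origin under its centre. Leave alone

How it is judged:
By the outcome, as a careful person would: the job done as asked, in the order asked, and still so for the second after the job is handed in, with the robot touching nothing.
It also fails if it takes over 58 s, if anything falls off the work surface, if the arm or the gripper's body presses on something with over 40 N, if the wrist force passes 120 N, or if a joint passes its speed limit or range.

## Working session

There is one attempt and no reset: what is moved stays moved. The work goes in short steps, Python scripts to look and compute and a tool call to move; the robot and the scene stay as the last step left them, time stands still between calls to the robot, and variables do not carry over. Pictures are saved under pics/ and viewed, about 8 in all and at most 12, crops included, and the job is handed in when it is done.

Besides the shell and the picture viewer there is one more tool, called after "Request:" in YAML: its name, and indented under it one key for each argument. send_rows: Moves the arm, as the interface text tells. Its arguments: {"type":"object","properties":{"steps":{"type":"array","items":{"type":"array","items":{"type":"number"}}},"squeeze":{"type":"number"}},"required":["steps"]}

```bash
mkdir -p pics && cat > h.py <<'E'
import numpy as np, cv2
from workcell import manip, optics, workorder
def K(m,h=420):
    f=h/2/np.tan(np.radians(m["vfov"])/2); return np.array([[f,0,m["cx"]],[0,f,m["cy"]],[0,0,1]])
def cam(name,st=None):
    m=optics.camera_model(name)
    if name=="wrist":
        st=st or manip.observe(); T=np.eye(4); T[:3,:3]=cv2.Rodrigues(np.array(st["orientation"],float))[0]; T[:3,3]=st["position"]
        W=T@np.array(m["tool_from_camera"]); return K(m),W[:3,:3],W[:3,3]
    R=cv2.Rodrigues(np.array(m["rvec"],float))[0]; t=np.array(m["tvec"],float).ravel(); return K(m),R.T,-R.T@t
def ray(c,u,v):
    k,R,o=c; d=R@np.linalg.inv(k)@np.array([u,v,1.]); return o,d/np.linalg.norm(d)
def onz(c,u,v,z):
    o,d=ray(c,u,v); return o+d*(z-o[2])/d[2]
def proj(c,p):
    k,R,o=c; q=k@(R.T@(np.array(p)-o)); return q[:2]/q[2]
def snap(name,fn):
    st=manip.observe(); im=optics.capture(name); cv2.imwrite("pics/"+fn,im[:,:,::-1]); return im,cam(name,st)
E
python3 - <<'E'
from h import *
for n in("scene","side"):
    im,c=snap(n,n+"0.png"); print(n,c[0][0,0],c[2].round(3),(c[1][:,2]).round(3))
s=manip.observe();print(s)
print(optics.camera_model("wrist"))
a=cv2.imread("pics/scene0.png");b=cv2.imread("pics/side0.png");
E
```

```text
scene 457.15888240208403 [1.129 0.476 1.447] [-0.393 -0.32  -0.862]
side 463.94732164387347 [0.162 1.262 0.89 ] [ 0.236 -0.841 -0.487]
{'t': 0.1, 'qpos': array([ 1.17790973e+00,  2.21185309e-01,  1.52746681e+00,  1.41191217e-05,
        1.39470204e+00, -1.26110526e-01]), 'dq': array([-0.00011722, -0.00223525, -0.00263091, -0.00194071, -0.00062683,
       -0.00024628]), 'effort': array([ 8.07136566e-04, -4.98242605e+01, -3.90549588e+01, -1.28171919e-04,
        5.59924665e-03,  3.66587255e-05]), 'position': array([0.16456444, 0.60239397, 0.23030089]), 'orientation': array([ 2.49645253e+00,  1.90573967e+00, -2.40336586e-03]), 'ft_force': array([ 0.21566187, -0.02021223, -0.45929019]), 'wrist_torque': array([0.01969103, 0.0395047 , 0.00771988]), 'gripper_width': 1.0009014745641067}
{'vfov': 68.12402851211853, 'cx': 278.8811562782647, 'cy': 209.77926848564078, 'tool_from_camera': array([[ 9.99999887e-01,  2.38263013e-04, -4.11498370e-04,
        -4.50967288e-04],
       [-1.07219986e-04,  9.56101534e-01,  2.93035569e-01,
        -7.58759771e-02],
       [ 4.63253760e-04, -2.93035492e-01,  9.56101452e-01,
        -1.43292882e-01],
       [ 0.00000000e+00,  0.00000000e+00,  0.00000000e+00,
         1.00000000e+00]])}
```

View pics/scene0.png

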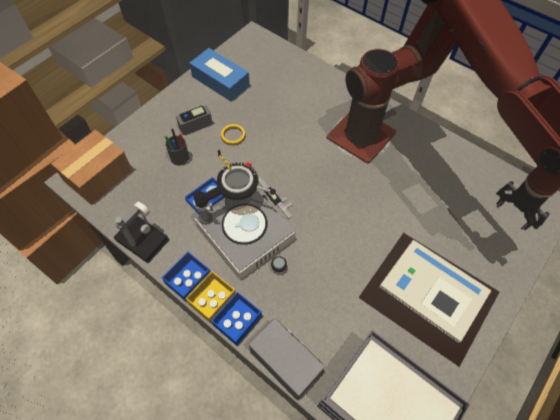

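View pics/side0.png

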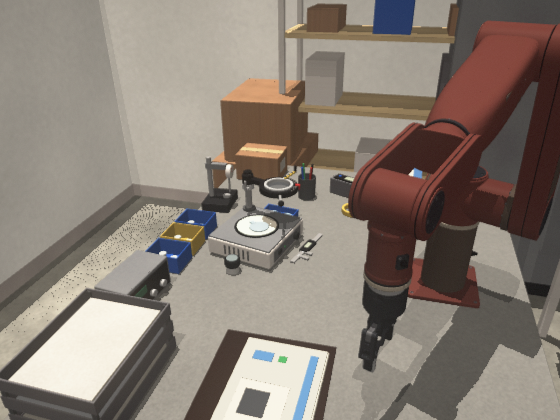

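Scene: lit window at (245,224), head at (238,180), lever near (225,160), red rider near (248,165), post near (206,214). Side: window (257,226), head (279,187). I'll measure these in an enlarged crop.

```bash
python3 - <<'E'
from h import *
im=cv2.imread("pics/scene0.png"); c=cam("scene")
x0,y0,x1,y1=175,135,310,285
cr=cv2.resize(im[y0:y1,x0:x1],None,fx=4,fy=4,interpolation=cv2.INTER_CUBIC); cv2.imwrite("pics/scene0c.png",cr)
hsv=cv2.cvtColor(im,cv2.COLOR_BGR2HSV)
sub=np.zeros(im.shape[:2],bool); sub[y0:y1,x0:x1]=1
H,S,V=[hsv[...,i].astype(int) for i in range(3)]
for n,m,z in(("red",((H<6)|(H>174))&(S>140)&(V>90),.211),("yel",(H>20)&(H<32)&(S>130)&(V>90),.216)):
    k,l,st,ce=cv2.connectedComponentsWithStats((m&sub).astype(np.uint8))
    for i in range(1,k):
        if st[i,4]>3: print(n,st[i],ce[i].round(1),onz(c,*ce[i],z).round(3))
for p in((245,224),):print(onz(c,*p,.079))
print("head",onz(c,238,180,.21))
E
```

```text
red [245 162   6   5  19] [247.5 164.4] [ 0.506 -0.147  0.211]
yel [221 135  24  10 102] [232.7 140.1] [ 0.465 -0.25   0.216]
yel [219 155  12  14  42] [224.8 161.8] [ 0.549 -0.209  0.216]
yel [199 272  30  13 216] [212.9 279.8] [0.874 0.043 0.216]
[ 0.63090705 -0.05824016  0.079     ]
head [ 0.57201089 -0.13075695  0.21      ]
```

View pics/scene0c.png

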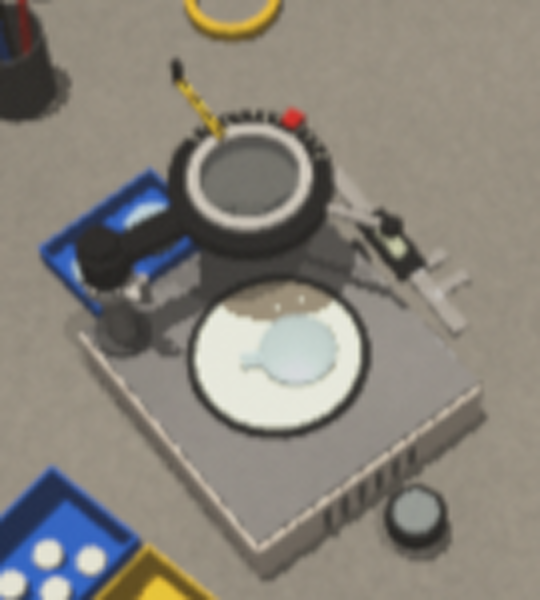

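```bash
python3 - <<'E'
from h import *
c=cam("scene")
f=lambda u,v,z:onz(c,u/4+175,v/4+135,z)
W=f(279,355,.079);P=f(100,240,.229);Rg=f(249,176,.213);B=f(390,222,.198);peg=f(176,66,.235);red=f(292,118,.211);lev=f(200,108,.216)
for n,p in zip("W P Rg B peg red lev".split(),(W,P,Rg,B,peg,red,lev)):print(n,p.round(3))
d=(P-W)[:2];print("post dist",np.linalg.norm(d),"exp .1345"); yaw=np.arctan2(d[1],d[0])-np.arctan2(-.1,.09);print("yaw",yaw)
print("arm len",np.linalg.norm((Rg-P)[:2]))
ang=lambda v:np.arctan2(v[1],v[0])
th=ang((Rg-P)[:2])-ang((W-P)[:2]);print("theta",th)
for n,p in(("B",B),("peg",peg),("red",red),("lev",lev)):
    v=(p-Rg)[:2];print(n,np.linalg.norm(v),"headframe ang deg",np.degrees((ang(v)-yaw-th)))
# edges of top: left corner crop(80,335), bottom corner(262,545), right(480,392)
A,Bc,C=[f(*q,.075) for q in((80,335),(262,545),(480,392))];print(A,Bc,C,np.linalg.norm(A-Bc),np.linalg.norm(C-Bc),ang((A-Bc)[:2]),ang((C-Bc)[:2]))
E
```

```text
W [ 0.631 -0.06   0.079]
P [ 0.698 -0.176  0.229]
Rg [ 0.572 -0.134  0.213]
B [ 0.526 -0.024  0.198]
peg [ 0.539 -0.242  0.235]
red [ 0.506 -0.146  0.211]
lev [ 0.549 -0.208  0.216]
post dist 0.13420228462762454 exp .1345
yaw -0.20868821094233925
arm len 0.13268892500003862
theta 0.7247570229772493
B 0.11901863345937898 headframe ang deg 83.08290049459596
peg 0.11273597072317859 headframe ang deg -136.52301310716953
red 0.06731616797610666 headframe ang deg -199.4624711393206
lev 0.07796002924248176 headframe ang deg -136.81686211218113
[ 0.72264357 -0.20487772  0.075     ] [0.76723343 0.04190208 0.075     ] [0.54854289 0.09217481 0.075     ] 0.2507758455096335 0.22439451637611593 -1.7495544340828113 2.91563759790325
```

Request:
send_rows:
  steps:
    - [0,0,0,-2.9,2.6,-0.7,0]
    - [0,0,0,-2.9,2.6,-0.7,0]
    - [0,0,0,-2.9,2.6,-0.7,0]
    - [0,0,0,-2.9,2.6,-0.7,0]
    - [0,0,0,-2.9,2.6,-0.7,0]
    - [0,0,0,-2.9,2.6,-0.7,0]
    - [0,0,0,-2.9,2.6,-0.7,0]
    - [0,0,0,-2.9,2.6,-0.7,0]
    - [0,0,0,-2.9,2.6,-0.7,0]
    - [0,0,0,-2.9,2.6,-0.7,0]
    - [0,0,0,-2.9,2.6,-0.7,0]
    - [0,0,0,-2.9,2.6,-0.7,0]

```text
t: 1.1
position: [0.375, 0.1703, 0.3086]
orientation: [2.48, 1.921, -0.026]
ft_force: [1.2, -0.1, -0.6]
gripper_width: 0.001
```

Request:
send_rows:
  steps:
    - [0,0,0,-2.9,2.6,-0.6,0]
    - [0,0,0,-2.9,2.6,-0.6,0]
    - [0,0,0,-2.9,2.6,-0.6,0]
    - [0,0,0,-2.9,2.6,-0.6,0]
    - [0,0,0,-2.9,2.6,-0.6,0]
    - [0,0,0,-2.9,2.6,-0.6,0]
    - [0,0,-6,0,0,0,0]
    - [0,0,-6,0,0,0,0]
    - [0,0,-6,0,0,0,0]
    - [0,0,-6,0,0,0,0]
    - [0,0,-6,0,0,0,0]
    - [0,0,-6,0,0,0,0]

```text
t: 2.1
position: [0.4863, -0.0594, 0.3449]
orientation: [-1.751, -2.603, 0.031]
ft_force: [1.0, 0.0, 0.6]
gripper_width: 0.003
```

```bash
python3 - <<'E'
from h import *
im,c=snap("wrist","w1.png")
R=cv2.Rodrigues(manip.observe()["orientation"])[0]; print("toolx ang",np.degrees(np.arctan2(R[1,0],R[0,0])),R[:,2].round(3))
for n,p in(("Rg",(.572,-.134,.213)),("B",(.526,-.024,.198)),("P",(.698,-.176,.229)),("red",(.506,-.146,.211)),("W",(.631,-.06,.079)),("peg",(.539,-.242,.235))):print(n,proj(c,p).round(0))
E
```

```text
toolx ang 112.50937722229739 [-0.014 -0.014 -1.   ]
Rg [175. 255.]
B [297. 248.]
P [ 94. 353.]
red [184. 188.]
W [242. 269.]
peg [ 55. 187.]
```

View pics/w1.png

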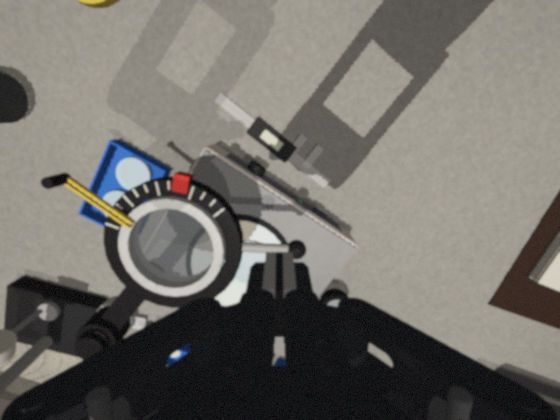

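The wrist view shows the ring centre at about (171,249), the rod running horizontally along v≈248 to the ball at (296,249), the rider at (181,184) and the lever out to its peg at (50,181).

```bash
python3 - <<'E'
from h import *
st=manip.observe();c=cam("wrist",st);R=cv2.Rodrigues(st["orientation"])[0];p0=np.array(st["position"])
Q={}
for n,u,v,z in(("ring",171,249,.213),("rodA",245,248,.198),("rodB",285,249,.198),("ball",296,249,.198),("rider",181,184,.211),("peg",45,181,.237)):
    p=Q[n]=onz(c,u,v,z);print(n,p.round(4),"tool",(R.T@(p-p0)*100).round(2))
P=np.array([.698,-.176]);a=lambda v:np.arctan2(v[1],v[0])
r=Q["ring"][:2];print("arm",np.linalg.norm(r-P),"ball r",np.linalg.norm(Q["ball"][:2]-r),"peg r",np.linalg.norm(Q["peg"][:2]-r),"rider",np.linalg.norm(Q["rider"][:2]-r))
h=a(r-P)-a(np.array([.09-.09-.09,.1]))
print("headyaw",np.degrees(h)); 
for n in("ball","rider","peg"):print(n,np.degrees(a(Q[n][:2]-r)-h))
E
```

```text
ring [ 0.5681 -0.1386  0.213 ] tool [-10.37   4.78  13.17]
rodA [ 0.5462 -0.0725  0.198 ] tool [-3.41  5.32 14.61]
rodB [ 0.5316 -0.0347  0.198 ] tool [ 0.64  5.41 14.58]
ball [ 0.5273 -0.0244  0.198 ] tool [ 1.76  5.41 14.57]
rider [ 0.5041 -0.1494  0.211 ] tool [-8.91 -1.54 13.48]
peg [ 0.5371 -0.2485  0.237 ] tool [-19.35  -2.34  10.97]
arm 0.1351534225848266 ball r 0.12127097827833923 peg r 0.11418681256956156 rider 0.06487224246059464
headyaw 31.96609766894582
ball 77.69459469679171
rider -202.3860494051152
peg -137.7416761497793
```

Request:
send_rows:
  steps:
    - [0,0,0,-0.9,1.0,0,0]
    - [0,0,0,0,0,3.3,0]
    - [0,0,0,0,0,3.3,0]
    - [0,0,0,0,0,3.3,0]
    - [0,0,0,0,0,3.3,0]
    - [0,0,0,0,0,3.2,0]
    - [0,0,0,0,0,0,0]

```text
t: 2.73
position: [0.4982, -0.0665, 0.1766]
orientation: [1.766, 2.596, -0.028]
ft_force: [-0.4, 0.0, -1.4]
gripper_width: -0.0
```

```bash
cat > arc.py <<'E'
from h import *
st=manip.observe();R=cv2.Rodrigues(st["orientation"])[0];p=np.array(st["position"])
P=np.array([.6985,-.1755,p[2]])
v=R.T@(p-P)*100; print("t",st["t"],"pos",p.round(4),"F",st["ft_force"].round(1),"xang",np.degrees(np.arctan2(R[1,0],R[0,0])).round(1),"tcp rel post tool",v.round(2))
a=np.radians(1); print("arc step per deg (tool cm)",(a*np.array([-v[1],v[0]])).round(3))
for n,q in(("rodA",(.5462,-.0725,.198)),("rodB",(.5316,-.0347,.198)),("ring",(.568,-.1386,.213))):print(n,(R.T@(np.array(q)-p)*100).round(2))
E
python3 arc.py
```

```text
t 2.7333 pos [ 0.4982 -0.0665  0.1766] F [-0.4  0.  -1.4] xang 111.6 tcp rel post tool [ 17.5  -14.62   0.  ]
arc step per deg (tool cm) [0.255 0.305]
rodA [-2.34  4.21 -2.17]
rodB [ 1.71  4.24 -2.22]
ring [-9.31  3.79 -3.58]
```

Request:
send_rows:
  steps:
    - [0,0,0,0,1.2,0,0]
    - [0,0,0,0,1.0,0,0]
    - [0,0,2,0.42,0.61,0,0]
    - [0,0,2,0.42,0.61,0,0]
    - [0,0,2,0.42,0.61,0,0]
    - [0,0,2,0.42,0.61,0,0]

```text
t: 3.23
position: [0.5361, -0.0347, 0.179]
orientation: [-1.961, -2.45, 0.038]
ft_force: [-2.9, -1.1, -1.8]
gripper_width: 0.004
```

```bash
python3 arc.py
```

```text
t 3.2333 pos [ 0.5361 -0.0347  0.179 ] F [-2.9 -1.1 -1.8] xang 102.7 tcp rel post tool [ 17.3  -12.75   0.05]
arc step per deg (tool cm) [0.223 0.302]
rodA [-3.93  0.11 -1.86]
rodB [ 0.08 -0.48 -1.89]
ring [-10.87   0.76  -3.28]
```

Request:
send_rows:
  steps:
    - [0,0,2,0.44,0.61,0,0]
    - [0,0,2,0.44,0.61,0,0]
    - [0,0,2,0.44,0.61,0,0]
    - [0,0,2,0.44,0.61,0,0]
    - [0,0,2,0.44,0.61,0,0]
    - [0,0,2,0.44,0.61,0,0]
    - [0,0,2,0.44,0.61,0,0]
    - [0,0,2,0.44,0.61,0,0]
    - [0,0,2,0.44,0.61,0,0]
    - [0,0,2,0.44,0.61,0,0]
    - [0,0,2,0.44,0.61,0,0]
    - [0,0,0,0,0,0,0]

```text
t: 4.23
position: [0.6038, 0.0193, 0.1911]
orientation: [-2.427, -1.992, 0.058]
ft_force: [-0.6, 0.4, -0.3]
gripper_width: 0.001
```

```bash
python3 arc.py && python3 - <<'E'
from h import *
im,c=snap("scene","s2.png"); b=cv2.imread("pics/s2.png")
cv2.imwrite("pics/s2c.png",cv2.resize(b[135:285,175:310],None,fx=4,fy=4,interpolation=cv2.INTER_CUBIC))
E
```

```text
t 4.2333 pos [0.6038 0.0193 0.1911] F [-0.6  0.4 -0.3] xang 78.8 tcp rel post tool [ 17.25 -13.09  -0.15]
arc step per deg (tool cm) [0.228 0.301]
rodA [-10.14  -3.87  -0.31]
rodB [-6.72 -6.04 -0.35]
ring [-16.24  -0.48  -1.73]
```

View pics/s2c.png

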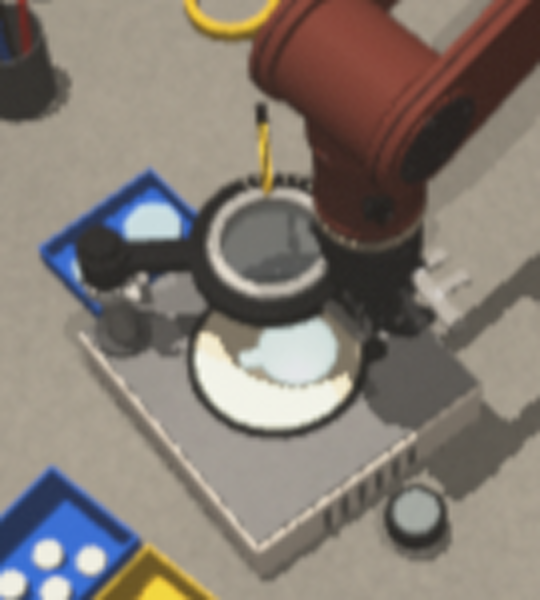

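The head has come about two thirds of the way: ring centre now at crop (270,243), and the finger still behind the rod. The tool has drifted up, so I'll correct its height and tilt.

```bash
cat >> arc.py <<'E'
z=R[:,2]; ax=np.cross(z,[0,0,-1]); print("tilt fix tool deg",np.degrees(R.T@ax).round(2),"world down in tool",(R.T@[0,0,-1]).round(3))
E
python3 arc.py; python3 - <<'E'
from h import *
c=cam("scene");r=onz(c,270/4+175,243/4+135,.213);P=np.array([.6985,-.1755]);print(r)
d=r[:2]-P;w=np.array([.631,-.059])-P;print(np.linalg.norm(d),np.degrees(np.arctan2(*d[::-1])-np.arctan2(*w[::-1])))
E
```

```text
t 4.2833 pos [0.6039 0.0191 0.1915] F [-0.5  0.2  1.3] xang 78.9 tcp rel post tool [ 17.26 -13.05  -0.16]
arc step per deg (tool cm) [0.228 0.301]
rodA [-10.11  -3.9   -0.28]
rodB [-6.68 -6.06 -0.32]
ring [-16.21  -0.52  -1.7 ]
tilt fix tool deg [-1.38  1.58  0.  ] world down in tool [0.028 0.024 0.999]
[ 0.60883563 -0.07864579  0.213     ]
0.1319865040528613 12.704512028150202
```

Request:
send_rows:
  steps:
    - [-1.4,1.6,0,0,0,1.2,0]
    - [0,0,2,0.44,0.62,0,0]
    - [0,0,2,0.44,0.62,0,0]
    - [0,0,2,0.44,0.62,0,0]
    - [0,0,2,0.44,0.62,0,0]

```text
t: 4.7
position: [0.6301, 0.03, 0.1836]
orientation: [-2.56, -1.819, 0.002]
ft_force: [-3.1, -0.4, -1.9]
gripper_width: -0.005
```

```bash
python3 arc.py
```

```text
t 4.7 pos [0.6301 0.03   0.1836] F [-3.1 -0.4 -1.9] xang 70.8 tcp rel post tool [ 17.16 -13.22   0.03]
arc step per deg (tool cm) [0.231 0.299]
rodA [-12.44  -4.55  -1.43]
rodB [-9.35 -7.17 -1.43]
ring [-17.97  -0.32  -2.94]
tilt fix tool deg [-0.11 -0.    0.  ] world down in tool [-0.     0.002  1.   ]
```

Request:
send_rows:
  steps:
    - [0,0,1,0.23,0.35,0,0]
    - [0,0,1,0.23,0.35,0,0]
    - [0,0,1,0.23,0.35,0,0]

```text
t: 4.95
position: [0.6418, 0.0334, 0.1845]
orientation: [-2.606, -1.748, 0.005]
ft_force: [-3.4, 1.0, -1.9]
gripper_width: -0.001
```

Request:
send_rows:
  steps:
    - [0,0,0,0.1,0.3,0,0]
    - [0,0,0,0.1,0.3,0,0]

```text
t: 5.12
position: [0.6479, 0.0344, 0.1845]
orientation: [-2.604, -1.747, 0.005]
ft_force: [-4.1, 3.9, -0.9]
gripper_width: 0.002
```

```bash
python3 arc.py
```

```text
t 5.1167 pos [0.6479 0.0344 0.1845] F [-4.1  3.9 -0.9] xang 67.7 tcp rel post tool [ 17.51 -12.64   0.1 ]
arc step per deg (tool cm) [0.221 0.306]
rodA [-13.75  -5.37  -1.33]
rodB [-10.81  -8.15  -1.3 ]
ring [-19.04  -0.86  -2.86]
tilt fix tool deg [-0.41 -0.05  0.  ] world down in tool [-0.001  0.007  1.   ]
```

Request:
send_rows:
  steps:
    - [0,0,0,0.15,0.3,0,0]
    - [0,0,0,0.15,0.3,0,0]

```text
t: 5.28
position: [0.6528, 0.0354, 0.1843]
orientation: [-2.599, -1.747, 0.012]
ft_force: [-21.7, -0.8, 8.1]
gripper_width: -0.001
```

Request:
send_rows:
  steps:
    - [0,0,0,0.1,0.3,0,0]
    - [0,0,0,0.1,0.3,0,0]

```text
t: 5.45
position: [0.6525, 0.0354, 0.1844]
orientation: [-2.589, -1.743, 0.036]
ft_force: [-19.7, 2.1, 8.0]
gripper_width: 0.0
```

The arm stops moving and the force rises to about 20 N, so the swing arm is on its stop. I'll back off, rise and move over to the lever side.

Request:
send_rows:
  steps:
    - [0,0,0,0,-2.0,0,0]
    - [0,0,0,0,-2.5,0,0]
    - [0,0,0,0,0,-3.5,0]
    - [0,0,0,0,0,-4,0]
    - [0,0,0,0,0,-4,0]
    - [0,0,0,0,0,-4,0]
    - [0,0,0,-4,0,0,0]
    - [0,0,0,-4,0,0,0]
    - [0,0,0,-4,0,0,0]
    - [0,0,0,-4,0,0,0]
    - [0,0,0,-4,0,0,0]
    - [0,0,0,0,0,0,0]

```text
t: 6.45
position: [0.5427, -0.1449, 0.3569]
orientation: [2.592, 1.76, -0.021]
ft_force: [0.4, 0.3, -0.0]
gripper_width: 0.001
```

Request:
send_rows:
  steps:
    - [0,0,-6.5,0,0,0,0]
    - [0,0,-6.5,0,0,0,0]
    - [0,0,-6.5,0,0,0,0]
    - [0,0,-6.5,0,0,0,0]
    - [0,0,-6.5,0,0,0,0]
    - [0,0,-6.5,0,0,0,0]
    - [0,0,-6.5,0,0,0,0]
    - [0,0,-6.5,0,0,0,0]
    - [0,0,0,0,0,0,0]

```text
t: 7.2
position: [0.55, -0.1554, 0.3694]
orientation: [1.499, 2.72, -0.027]
ft_force: [-0.3, -0.5, 0.1]
gripper_width: -0.004
```

```bash
python3 arc.py; python3 - <<'E'
from h import *
im,c=snap("wrist","w3.png")
for n,p in(("W",(.631,-.059,.213)),("P",(.6985,-.1755,.229)),("w",(.631,-.059,.079))):print(n,proj(c,p).round(0))
E
```

```text
t 7.2 pos [ 0.55   -0.1554  0.3694] F [-0.3 -0.5  0.1] xang 122.3 tcp rel post tool [  9.63 -11.48  -0.41]
arc step per deg (tool cm) [0.2   0.168]
rodA [ 7.89  4.07 16.85]
rodB [11.86  4.85 16.69]
ring [ 1.08  2.38 15.62]
tilt fix tool deg [0.14 2.29 0.  ] world down in tool [ 0.04  -0.002  0.999]
W [319. 300.]
P [193. 302.]
w [311. 249.]
```

View pics/w3.png

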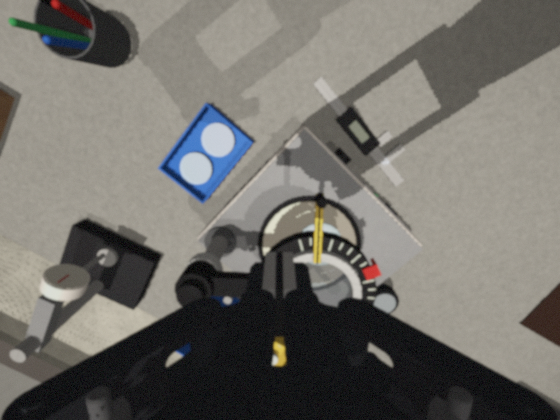

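The lever runs from (318,262) to the peg at (321,200), with the rider at (371,271), so the head sits over the window. Next, where the fingers should go.

```bash
python3 - <<'E'
from h import *
st=manip.observe();c=cam("wrist",st);R=cv2.Rodrigues(st["orientation"])[0];p0=np.array(st["position"])
C=np.array([.631,-.059]);a=lambda v:np.degrees(np.arctan2(v[1],v[0]))
for n,u,v,z in(("levin",318.5,255,.219),("levmid",319,235,.219),("peg",320,199,.238),("rider",371,271,.211)):
    p=onz(c,u,v,z);d=p[:2]-C;print(n,p.round(4),"r",np.linalg.norm(d).round(4),"ang",(a(d)%360).round(1),"tool",(R.T@(p-p0)*100).round(2))
g=C+.093*np.array([np.cos(np.radians(232)),np.sin(np.radians(232))])
Rn=cv2.Rodrigues(np.radians(2.3)*np.array([0,1.,0]))[0]
print((R@Rn)[:,2].round(3)); print("goal",g,"shift tool after fix",((R@Rn).T@(np.r_[g,.207]-p0)*100).round(2))
E
```

```text
levin [ 0.5847 -0.0921  0.219 ] r 0.0569 ang 215.6 tool [ 4.13  6.25 14.93]
levmid [ 0.5661 -0.1041  0.219 ] r 0.079 ang 214.8 tool [ 4.1   4.04 14.92]
peg [ 0.531  -0.1288  0.238 ] r 0.1219 ang 214.9 tool [ 3.79 -0.24 13.02]
rider [ 0.5726 -0.0321  0.211 ] r 0.0643 ang 155.3 tool [ 9.89  8.4  15.5 ]
[ 0.002  0.001 -1.   ]
goal [ 0.57374348 -0.132285  ] shift tool after fix [ 0.7   3.19 16.27]
```

Request:
send_rows:
  steps:
    - [0,2.3,0,0.5,1.7,0,0]
    - [0,0,0,0,0,3.5,0]
    - [0,0,0,0,0,3.5,0]
    - [0,0,0,0,0,3.5,0]
    - [0,0,0,0,0,3.5,0]
    - [0,0,0,0,0,2.0,0]
    - [0,0,0,0,0,0,0]

```text
t: 7.83
position: [0.5708, -0.1445, 0.2127]
orientation: [1.553, 2.704, 0.008]
ft_force: [-0.9, -0.5, -0.0]
gripper_width: -0.003
```

```bash
cat > ring.py <<'E'
from h import *
st=manip.observe();R=cv2.Rodrigues(st["orientation"])[0];p=np.array(st["position"])
C=np.array([.631,-.059,p[2]]);v=R.T@(p-C)*100
z=R[:,2];print("pos",p.round(4),"F",st["ft_force"].round(1),"xang",np.degrees(np.arctan2(R[1,0],R[0,0])).round(1),"rel ring tool",v.round(2),"r",np.linalg.norm(v).round(2),"ang",np.degrees(np.arctan2(*(p-C)[1::-1]))%360)
print("per deg",(np.radians(1)*np.array([-v[1],v[0]])).round(3),"tilt fix",np.degrees(R.T@np.cross(z,[0,0,-1])).round(2))
E
python3 ring.py
```

```text
pos [ 0.5708 -0.1445  0.2127] F [-0.9 -0.5 -0. ] xang 120.3 rel ring tool [-4.35 -9.51 -0.07] r 10.46 ang 234.82366466032215
per deg [ 0.166 -0.076] tilt fix [0.91 1.03 0.  ]
```

Request:
send_rows:
  steps:
    - [0.9,1.0,0,0,0.3,0.6,0]
    - [0,0,0,1.0,0,0,0]
    - [0,0,0,1.0,0,0,0]
    - [0,0,2,0.33,-0.07,0,0]
    - [0,0,2,0.33,-0.07,0,0]
    - [0,0,2,0.33,-0.07,0,0]
    - [0,0,2,0.33,-0.07,0,0]
    - [0,0,2,0.33,-0.07,0,0]

```text
t: 8.5
position: [0.5561, -0.1103, 0.2185]
orientation: [1.812, 2.543, 0.005]
ft_force: [0.7, -0.5, -0.1]
gripper_width: -0.004
```

```bash
python3 ring.py
```

```text
pos [ 0.5561 -0.1103  0.2185] F [ 0.7 -0.5 -0.1] xang 109.0 rel ring tool [-2.4  -8.75 -0.09] r 9.07 ang 214.39522251599564
per deg [ 0.153 -0.042] tilt fix [0.77 0.75 0.  ]
```

```bash
python3 - <<'E'
from h import *
im,c=snap("wrist","w4.png"); b=cv2.imread("pics/w4.png")
cv2.imwrite("pics/w4c.png",cv2.resize(b[120:340,160:460],None,fx=2.6,fy=2.6,interpolation=cv2.INTER_CUBIC))
E
```

```text
(no output)
```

View pics/w4c.png

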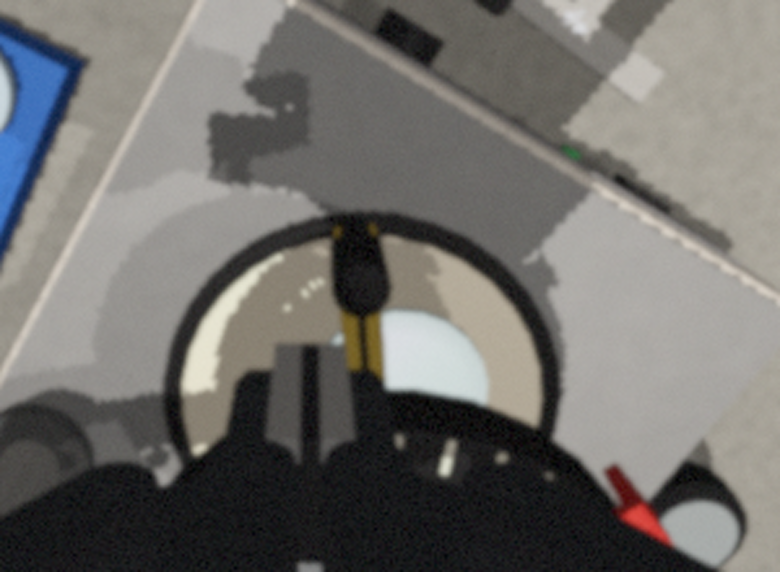

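The fingertips stand just left of and beside the lever, with its peg at (362,285). They have drifted up, so I'll back off slightly and go lower before pushing.

Request:
send_rows:
  steps:
    - [0.8,0.8,0,-0.6,0,0,0]
    - [0,0,0,0,0,1.2,0]
    - [0,0,0,0.4,-0.1,0.1,0]
    - [0,0,0,0.4,-0.1,0.1,0]

```text
t: 8.88
position: [0.5562, -0.109, 0.2101]
orientation: [1.819, 2.551, 0.005]
ft_force: [1.8, -1.1, 2.3]
gripper_width: 0.002
```

```bash
python3 ring.py
```

```text
pos [ 0.5562 -0.109   0.2101] F [ 1.8 -1.1  2.3] xang 109.0 rel ring tool [-2.29 -8.7  -0.05] r 9.0 ang 213.75289710154985
per deg [ 0.152 -0.04 ] tilt fix [0.44 0.29 0.  ]
```

Request:
send_rows:
  steps:
    - [0,0,3,0.48,-0.13,0.18,0]
    - [0,0,3,0.48,-0.13,0.18,0]
    - [0,0,3,0.48,-0.13,0.18,0]
    - [0,0,3,0.48,-0.13,0.18,0]

```text
t: 9.22
position: [0.5461, -0.0917, 0.2024]
orientation: [2.084, 2.338, 0.006]
ft_force: [0.1, -1.2, 1.3]
gripper_width: 0.003
```

```bash
python3 ring.py
```

```text
pos [ 0.5461 -0.0917  0.2024] F [ 0.1 -1.2  1.3] xang 96.6 rel ring tool [-2.28 -8.81 -0.07] r 9.1 ang 201.0533117413412
per deg [ 0.154 -0.04 ] tilt fix [0.54 0.28 0.  ]
```

Request:
send_rows:
  steps:
    - [0,0,3,0.47,-0.13,0,0]
    - [0,0,3,0.47,-0.13,0.05,0]
    - [0,0,3,0.47,-0.13,0.05,0]
    - [0,0,3,0.47,-0.13,0.05,0]
    - [0,0,3,0.47,-0.13,0.05,0]
    - [0,0,3,0.47,-0.13,0.05,0]
    - [0,0,3,0.47,-0.13,0.05,0]
    - [0,0,3,0.47,-0.13,0.05,0]

```text
t: 9.88
position: [0.5363, -0.052, 0.1966]
orientation: [2.545, 1.826, 0.005]
ft_force: [-0.0, -0.7, 0.2]
gripper_width: -0.003
```

```bash
python3 ring.py;  python3 - <<'E'
from h import *
im,c=snap("wrist","w5.png"); b=cv2.imread("pics/w5.png")
cv2.imwrite("pics/w5c.png",cv2.resize(b[120:340,160:460],None,fx=2.6,fy=2.6,interpolation=cv2.INTER_CUBIC))
E
```

```text
pos [ 0.5363 -0.052   0.1966] F [-0.  -0.7  0.2] xang 71.3 rel ring tool [-2.36 -9.2  -0.08] r 9.5 ang 175.74932557429267
per deg [ 0.161 -0.041] tilt fix [0.56 0.16 0.  ]
```

View pics/w5c.png

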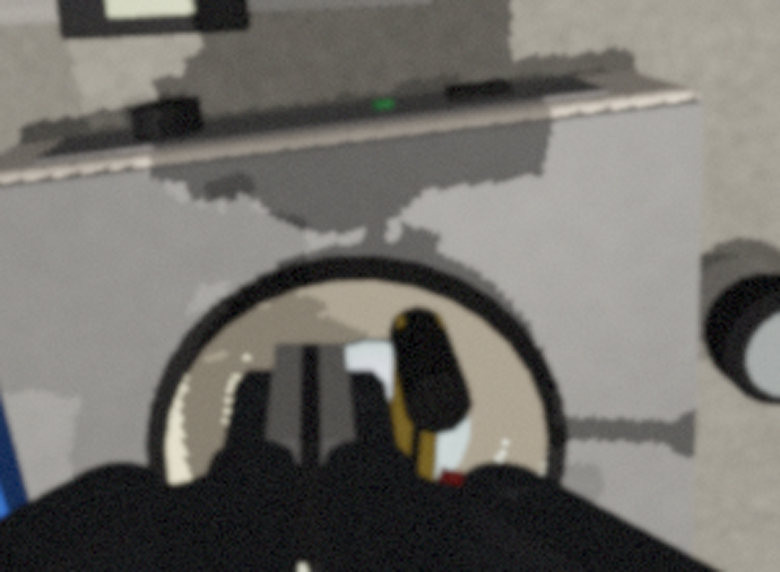

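The lever is pushed to just short of the rider: red shows at (452,478), right of the lever. I'll back off, rise and measure the remaining angle from outward of the head.

Request:
send_rows:
  steps:
    - [0,0,0,-1.5,0,0,0]
    - [0.5,0,0,0,-3,0,0]
    - [0,0,0,0,-3,-2,0]
    - [0,0,0,0,-3,-3,0]
    - [0,0,0,0,-1,-4,0]
    - [0,0,0,0.5,-1,-4,0]
    - [0,0,0,0,0,0,0]

```text
t: 10.52
position: [0.4196, -0.0221, 0.3232]
orientation: [-2.535, -1.834, 0.018]
ft_force: [1.2, -0.5, 1.0]
gripper_width: -0.003
```

```bash
cat > meas.py <<'E'
from h import *
import sys
im,c=snap("wrist",sys.argv[1]+".png"); b=cv2.imread("pics/"+sys.argv[1]+".png")
hsv=cv2.cvtColor(b,cv2.COLOR_BGR2HSV);H,S,V=[hsv[...,i].astype(int) for i in range(3)]
r0=proj(c,(.631,-.059,.211));print("ring px",r0.round(0))
for n,m,z in(("red",((H<8)|(H>172))&(S>140)&(V>60),.211),("yel",(H>16)&(H<34)&(S>120)&(V>60),.219)):
    k,l,st,ce=cv2.connectedComponentsWithStats(m.astype(np.uint8))
    for i in range(1,k):
        if st[i,4]>15 and np.linalg.norm(ce[i]-r0)<200: print(n,st[i],ce[i].round(1),onz(c,*ce[i],z).round(4))
v=np.clip(r0,[150,150],[410,270]).astype(int)
cv2.imwrite("pics/"+sys.argv[1]+"c.png",cv2.resize(b[v[1]-150:v[1]+150,v[0]-150:v[0]+150],None,fx=2,fy=2,interpolation=cv2.INTER_CUBIC));print("crop origin",v-150)
E
python3 ring.py; python3 meas.py w6
```

```text
pos [ 0.4196 -0.0221  0.3232] F [ 1.2 -0.5  1. ] xang 71.8 rel ring tool [ -3.11 -21.23   0.37] r 21.46 ang 170.10579945192046
per deg [ 0.371 -0.054] tilt fix [-0.98  0.09  0.  ]
ring px [309. 404.]
crop origin [159 120]
```

View pics/w6c.png

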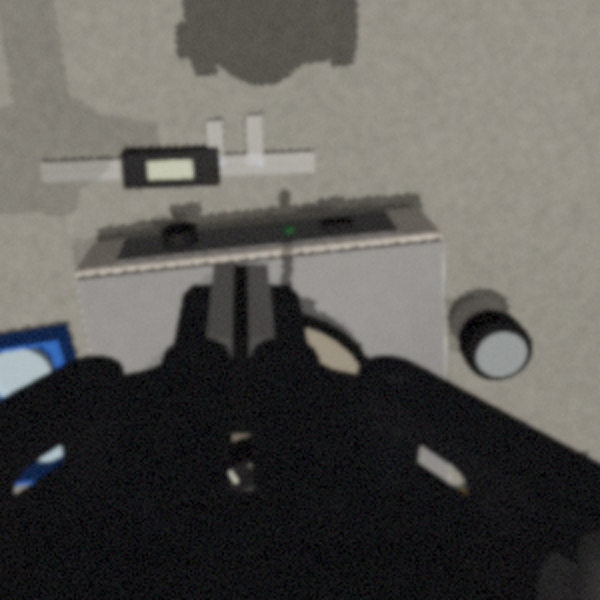

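This view looks the wrong way: the head is hidden below the fingers. The camera sits on the tool's −y side, so I'll pass the tool over the head at height.

Request:
send_rows:
  steps:
    - [-1,0,0,0.5,0,-3.5,0]
    - [0,0,0,0.5,3.5,-1,0]
    - [0,0,0,0.5,4,0,0]
    - [0,0,0,0.5,4,0,0]
    - [0,0,0,0.5,4,0,0]
    - [0,0,0,0.5,4,0,0]
    - [0,0,0,0,4,0,0]
    - [0,0,0,0,2,0,0]
    - [0,0,0,0,0,0,0]

```text
t: 11.32
position: [0.68, -0.0731, 0.3588]
orientation: [-2.533, -1.857, 0.003]
ft_force: [0.4, 0.2, -0.6]
gripper_width: 0.004
```

```bash
python3 ring.py; python3 meas.py w7
```

```text
pos [ 0.68   -0.0731  0.3588] F [ 0.4  0.2 -0.6] xang 72.5 rel ring tool [ 0.13  5.1  -0.01] r 5.1 ang 343.9595337799403
per deg [-0.089  0.002] tilt fix [-0.09  0.06  0.  ]
ring px [278. 143.]
red [279  56  19  23 331] [288.   67.5] [ 0.5727 -0.0319  0.211 ]
yel [267   3  12  91 799] [273.2  48.9] [ 0.5565 -0.0399  0.219 ]
yel [ 324  219   81   88 4132] [366.3 262.7] [ 0.7693 -0.01    0.219 ]
crop origin [128   0]
```

View pics/w7c.png

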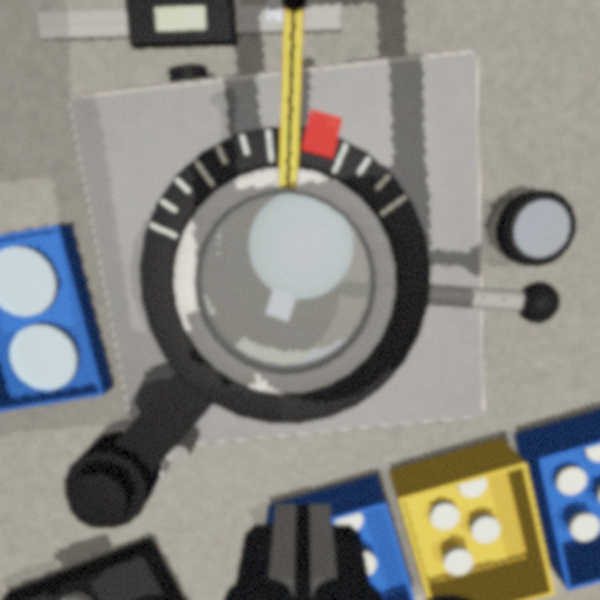

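A clear overhead view: frame centre at crop (286,274), lever from (289,185) to (293,10), red rider centre at (322,134), and the peg near (293,0). Lever and rider directions follow from this.

```bash
cat > ang.py <<'E'
from h import *
import sys
c=cam("wrist");b=cv2.imread("pics/"+sys.argv[1]+".png")
hsv=cv2.cvtColor(b,cv2.COLOR_BGR2HSV);H,S,V=[hsv[...,i].astype(int) for i in range(3)]
e=tuple(map(float,sys.argv[2:4]))  # frame centre px
C=onz(c,*e,.208)[:2];print("C",C.round(4))
a=lambda v:np.degrees(np.arctan2(v[1],v[0]))%360
u0,v0=int(e[0]),int(e[1])
box=np.zeros(H.shape,bool);box[max(0,v0-140):v0-30,u0-90:u0+90]=1
def pts(m,z):
    k,l,st,ce=cv2.connectedComponentsWithStats((m&box).astype(np.uint8));i=1+np.argmax(st[1:,4])
    ys,xs=np.where(l==i);return np.array([onz(c,x,y,z)[:2] for x,y in zip(xs,ys)])
r=pts(((H<8)|(H>172))&(S>140)&(V>60),.213);l=pts((H>16)&(H<34)&(S>120)&(V>60),.219)
d=cv2.fitLine(l.astype(np.float32)*1000,cv2.DIST_L2,0,.01,.01).ravel();dv=d[:2]*(1 if d[0]<0 else -1)
m=l.mean(0);n=np.array([-dv[1],dv[0]])
rm=r.mean(0);print("rider r",np.linalg.norm(rm-C),"ang",a(rm-C));print("lever mean r",np.linalg.norm(m-C),"ang",a(m-C),"dir",a(dv),"line offset from C mm",1000*n@(C-m))
print("red offset from lever line mm",1000*n@(rm-m),"red edges",np.percentile((r-m)@n*1000,[2,98]).round(1),"lever edges",np.percentile((l-m)@n*1000,[2,98]).round(1))
st=manip.observe();R=cv2.Rodrigues(st["orientation"])[0];q=C+.092*dv;print("lever pt r92",q.round(4),"tool",(R.T@(np.r_[q,.216]-st["position"])*100).round(2))
E
python3 ang.py w7 271 137
```

```text
C [ 0.6221 -0.0633]
rider r 0.060004079345760575 ang 147.9732035395882
lever mean r 0.07096067549939936 ang 160.44384369653775 dir 159.89719 line offset from C mm -0.6770093171102189
red offset from lever line mm -13.07468903786102 red edges [-19.8  -5.6] lever edges [-3.9  4.2]
lever pt r92 [ 0.5357 -0.0317] tool [ -0.37 -14.8   14.26]
```

Request:
send_rows:
  steps:
    - [0,0,1,-0.95,-3.6,0,0]
    - [0,0,0,-0.95,-3.6,0,0]
    - [0,0,0,-0.95,-3.6,0,0]
    - [0,0,0,-0.95,-3.6,0,0]
    - [0,0,0,0,0,3.3,0]
    - [0,0,0,0,0,3.3,0]
    - [0,0,0,0,0,3.3,0]
    - [0,0,0,0,0,0,0]

```text
t: 12.03
position: [0.5148, -0.0604, 0.2452]
orientation: [-2.533, -1.836, 0.018]
ft_force: [-0.5, 1.4, -2.1]
gripper_width: -0.001
```

```bash
python3 ring.py; python3 - <<'E'
from h import *
st=manip.observe();R=cv2.Rodrigues(st["orientation"])[0]
print("to prev pushed pose, tool cm",(R.T@(np.array([.5363,-.052,.1966])-st["position"])*100).round(2))
E
```

```text
pos [ 0.5148 -0.0604  0.2452] F [-0.5  1.4 -2.1] xang 71.9 rel ring tool [ -3.75 -10.99   0.2 ] r 11.62 ang 180.70472676434287
per deg [ 0.192 -0.066] tilt fix [-1.02  0.1   0.  ]
to prev pushed pose, tool cm [1.48 1.86 4.82]
```

Request:
send_rows:
  steps:
    - [-1,0,0.5,0,1.8,0,0]
    - [0,0,0,0,0,2.5,0]
    - [0,0,0,0,0,2.3,0]
    - [0,0,0,0,0,0,0]

```text
t: 12.37
position: [0.5302, -0.0651, 0.1987]
orientation: [2.548, 1.835, -0.001]
ft_force: [-1.6, 1.2, -1.5]
gripper_width: 0.003
```

```bash
python3 ring.py; python3 - <<'E'
from h import *
st=manip.observe();R=cv2.Rodrigues(st["orientation"])[0]
print("to prev pushed pose, tool cm",(R.T@(np.array([.5363,-.052,.1966])-st["position"])*100).round(2))
E
```

```text
pos [ 0.5302 -0.0651  0.1987] F [-1.6  1.2 -1.5] xang 71.5 rel ring tool [-3.77 -9.37 -0.  ] r 10.1 ang 183.44266224865797
per deg [ 0.163 -0.066] tilt fix [0.06 0.08 0.  ]
to prev pushed pose, tool cm [1.43 0.16 0.21]
```

Request:
send_rows:
  steps:
    - [0,0,0,0.7,0.1,0.2,0]
    - [0,0,0,0.7,0.05,0,0]
    - [0,0,2,0.32,-0.08,0,0]
    - [0,0,2,0.32,-0.08,0,0]
    - [0,0,2,0.32,-0.08,0,0]
    - [0,0,2,0.32,-0.08,0,0]
    - [0,0,0,0,0,0,0]

```text
t: 12.95
position: [0.5421, -0.0359, 0.2086]
orientation: [2.667, 1.643, 0.01]
ft_force: [-0.3, 0.1, 0.5]
gripper_width: -0.0
```

```bash
python3 ring.py
```

```text
pos [ 0.5421 -0.0359  0.2086] F [-0.3  0.1  0.5] xang 63.3 rel ring tool [-1.93 -8.98 -0.1 ] r 9.18 ang 165.4152161085123
per deg [ 0.157 -0.034] tilt fix [ 0.62 -0.03  0.  ]
```

Request:
send_rows:
  steps:
    - [0,0,0,-1.5,0,0,0]
    - [0.6,0,0,0,0,-3,0]
    - [0,0,0,0,0,-4,0]
    - [0,0,0,0,0,-4,0]
    - [0,0,0,0,0,-4,0]
    - [0,0,0,0.9,3.5,0,0]
    - [0,0,0,0.9,3.5,0,0]
    - [0,0,0,0.9,3.5,0,0]
    - [0,0,0,0.9,3.5,0,0]
    - [0,0,0,0,0,0,0]
    - [0,0,0,0,0,0,0]

```text
t: 13.87
position: [0.6849, -0.0741, 0.3859]
orientation: [2.646, 1.667, 0.028]
ft_force: [-0.5, -0.4, 1.0]
gripper_width: 0.003
```

```bash
python3 ring.py; python3 meas.py w8; python3 - <<'E'
from h import *
c=cam("wrist");print(proj(c,(.6245,-.0615,.208)))
E
```

```text
pos [ 0.6849 -0.0741  0.3859] F [-0.5 -0.4  1. ] xang 64.4 rel ring tool [0.97 5.51 0.12] r 5.59 ang 344.38006957232795
per deg [-0.096  0.017] tilt fix [ 1.22 -0.43  0.  ]
ring px [269. 132.]
red [270  51   6  20  96] [272.5  61.4] [ 0.5751 -0.0275  0.211 ]
yel [258   3  14  84 715] [265.3  46.2] [ 0.5622 -0.0283  0.219 ]
yel [ 329  193   85   92 3987] [372.4 238.3] [ 0.7791 -0.0064  0.219 ]
crop origin [118   0]
[263.72316823 127.85229539]
```

```bash
python3 - <<'E'
import cv2
b=cv2.imread("pics/w8.png");cv2.imwrite("pics/w8d.png",cv2.resize(b[0:150,195:345],None,fx=4,fy=4,interpolation=cv2.INTER_CUBIC))
for y in range(50,74,2): print(y,[tuple(int(v) for v in b[y,x,::-1]) for x in range(254,280,2)])
E
```

```text
50 [(172, 170, 167), (171, 169, 166), (170, 168, 164), (182, 172, 141), (216, 201, 101), (182, 169, 83), (186, 173, 83), (212, 198, 97), (163, 127, 82), (156, 106, 102), (175, 149, 146), (178, 168, 165), (176, 174, 170)]
52 [(172, 169, 165), (172, 170, 167), (172, 169, 165), (183, 172, 139), (213, 199, 101), (171, 158, 80), (193, 180, 86), (215, 196, 95), (197, 113, 66), (209, 83, 76), (206, 98, 92), (186, 148, 145), (176, 174, 170)]
54 [(171, 169, 165), (171, 168, 165), (173, 170, 165), (185, 174, 133), (213, 199, 100), (164, 151, 74), (178, 163, 78), (214, 190, 91), (203, 110, 65), (213, 69, 66), (210, 80, 77), (184, 143, 139), (175, 172, 168)]
56 [(170, 168, 165), (171, 170, 166), (172, 169, 164), (185, 173, 134), (213, 199, 100), (165, 153, 77), (189, 175, 86), (212, 190, 88), (202, 109, 68), (213, 70, 66), (206, 73, 70), (169, 126, 124), (168, 165, 163)]
58 [(158, 157, 153), (144, 142, 138), (134, 130, 125), (184, 162, 105), (210, 196, 94), (155, 143, 72), (197, 186, 91), (216, 192, 92), (206, 103, 64), (213, 69, 66), (204, 72, 67), (150, 107, 104), (159, 156, 153)]
60 [(158, 16
[... 743 characters left out ...]
 81), (204, 80, 62), (214, 73, 67), (183, 63, 60), (110, 89, 87), (181, 183, 176)]
68 [(137, 139, 133), (166, 169, 161), (98, 86, 72), (194, 173, 80), (210, 195, 93), (154, 141, 68), (210, 196, 93), (202, 167, 78), (206, 78, 62), (211, 71, 64), (176, 67, 62), (130, 124, 117), (190, 192, 185)]
70 [(76, 78, 74), (92, 92, 89), (82, 77, 59), (192, 177, 82), (209, 196, 96), (162, 149, 74), (214, 201, 98), (190, 164, 76), (167, 70, 60), (173, 62, 60), (143, 62, 63), (147, 147, 141), (181, 183, 176)]
72 [(61, 57, 57), (61, 59, 57), (84, 78, 57), (192, 177, 82), (198, 185, 87), (152, 140, 71), (213, 199, 96), (180, 162, 75), (84, 70, 57), (73, 55, 54), (80, 68, 66), (162, 165, 158), (160, 162, 155)]
```

View pics/w8d.png

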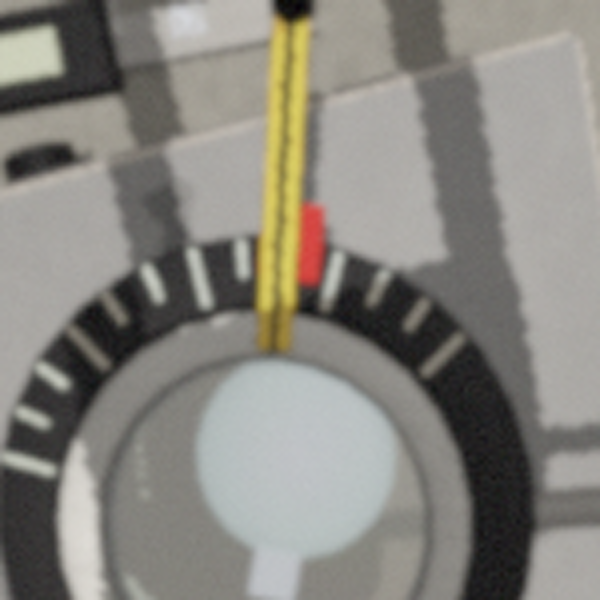

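Red shows only right of the lever, about 6 px (crop x 298–325), none on the left. The lever is therefore still a few mm short.

```bash
python3 ang.py w8 264 128; python3 - <<'E'
from h import *
c=cam("wrist")
# px per mm across lever near rider
p=onz(c,264.5,62,.219);q=onz(c,274.5,62,.219);print("mm/px at .219",np.linalg.norm(q-p)*100,"at .211",np.linalg.norm(onz(c,274.5,62,.211)-onz(c,264.5,62,.211))*100)
E
```

```text
C [ 0.6247 -0.0613]
rider r 0.06022127858675856 ang 145.95713385095817
lever mean r 0.07076271414233927 ang 152.3138160816311 dir 149.94446 line offset from C mm -2.9254133430858396
red offset from lever line mm -7.1129556245692696 red edges [-9.6 -4.9] lever edges [-4.   4.3]
lever pt r92 [ 0.5451 -0.0152] tool [ -0.84 -15.45  16.6 ]
mm/px at .219 0.9020305913415955 at .211 0.9254655192751392
```

Request:
send_rows:
  steps:
    - [1.2,-0.4,1,-1,-3.6,0,0]
    - [0,0,0,-1,-3.6,0,0]
    - [0,0,0,-1,-3.6,0,0]
    - [0,0,0,-1,-3.6,0,0]
    - [0,0,0,0,0,3.3,0]
    - [0,0,0,0,0,3.3,0]
    - [0,0,0,0,0,3.3,0]
    - [0,0,0,0,0,2.0,0]
    - [0,0,0,0,0,0,0]

```text
t: 14.67
position: [0.5241, -0.0408, 0.271]
orientation: [2.657, 1.655, 0.02]
ft_force: [-0.8, -0.1, -0.4]
gripper_width: 0.004
```

```bash
cat > to.py <<'E'
from h import *
import sys
st=manip.observe();R=cv2.Rodrigues(st["orientation"])[0]
print("to goal, tool cm",(R.T@(np.array([float(x) for x in sys.argv[1:4]])-st["position"])*100).round(2))
E
python3 ring.py; python3 to.py .5354 -.0493 .2086
```

```text
pos [ 0.5241 -0.0408  0.271 ] F [-0.8 -0.1 -0.4] xang 63.8 rel ring tool [ -3.08 -10.4   -0.19] r 10.85 ang 170.31609571007877
per deg [ 0.182 -0.054] tilt fix [ 0.94 -0.29  0.  ]
to goal, tool cm [-0.3   1.29  6.26]
```

Request:
send_rows:
  steps:
    - [0.9,-0.3,1,-0.3,1.2,0,0]
    - [0,0,1,0,0,2,0]
    - [0,0,0,0,0,2,0]
    - [0,0,0,0,0,2,0]
    - [0,0,0,0,0,0.3,0]
    - [0,0,0,0,0,0,0]

```text
t: 15.17
position: [0.5334, -0.0477, 0.2195]
orientation: [2.684, 1.611, 0.018]
ft_force: [-0.2, 0.1, 0.1]
gripper_width: -0.0
```

```bash
python3 ring.py; python3 to.py .5431 -.0322 .2086
```

```text
pos [ 0.5334 -0.0477  0.2195] F [-0.2  0.1  0.1] xang 61.9 rel ring tool [-3.6  -9.15 -0.15] r 9.83 ang 173.40595164291196
per deg [ 0.16  -0.063] tilt fix [ 0.87 -0.23  0.  ]
to goal, tool cm [1.82 0.11 1.1 ]
```

Request:
send_rows:
  steps:
    - [0.5,0,0,0,0.1,1.1,0]
    - [0,0,0,0.6,0,0.1,0]
    - [0,0,0,0.5,0,0,0]
    - [0,0,0,0,0,0,0]

```text
t: 15.5
position: [0.5421, -0.038, 0.2132]
orientation: [2.686, 1.612, 0.02]
ft_force: [-0.8, 1.1, 0.0]
gripper_width: 0.004
```

```bash
python3 ring.py; python3 to.py .5431 -.0322 .2086
```

```text
pos [ 0.5421 -0.038   0.2132] F [-0.8  1.1  0. ] xang 61.9 rel ring tool [-2.33 -8.83 -0.14] r 9.13 ang 166.7133618546315
per deg [ 0.154 -0.041] tilt fix [ 0.78 -0.37  0.  ]
to goal, tool cm [ 0.56 -0.2   0.46]
```

Request:
send_rows:
  steps:
    - [0,0,0,0,-0.1,0.6,0]
    - [0,0,0,0.2,0,0.1,0]
    - [0,0,0,0.2,0,0,0]
    - [0,0,0,0,0,0,0]

```text
t: 15.83
position: [0.5445, -0.0335, 0.2074]
orientation: [2.683, 1.613, 0.022]
ft_force: [-0.3, -0.5, 0.4]
gripper_width: 0.002
```

```bash
python3 ring.py; python3 to.py .5431 -.0322 .2086
```

```text
pos [ 0.5445 -0.0335  0.2074] F [-0.3 -0.5  0.4] xang 62.0 rel ring tool [-1.8  -8.83 -0.16] r 9.01 ang 163.56976670192105
per deg [ 0.154 -0.031] tilt fix [ 0.94 -0.37  0.  ]
to goal, tool cm [ 0.05 -0.19 -0.12]
```

Request:
send_rows:
  steps:
    - [0,0,0,-1.5,0,0,0]
    - [0.6,-0.3,0,0,0,-3,0]
    - [0,0,0,0,0,-4,0]
    - [0,0,0,0,0,-4,0]
    - [0,0,0,0,0,-3,0]
    - [0,0,0,0.8,3.5,0,0]
    - [0,0,0,0.8,3.5,0,0]
    - [0,0,0,0.8,3.5,0,0]
    - [0,0,0,0.8,3.2,0,0]
    - [0.9,0,0,0,0,0,0]
    - [0,0,0,0,0,0,0]

```text
t: 16.75
position: [0.6761, -0.083, 0.3538]
orientation: [-2.682, -1.614, 0.006]
ft_force: [-0.2, 0.1, -0.2]
gripper_width: 0.0
```

```bash
cat > edge.py <<'E'
from h import *
import sys
im,c=snap("wrist",sys.argv[1]+".png");b=cv2.imread("pics/"+sys.argv[1]+".png")
hsv=cv2.cvtColor(b,cv2.COLOR_BGR2HSV);H,S,V=[hsv[...,i].astype(int) for i in range(3)]
r0=proj(c,(.6245,-.0615,.208));u0,v0=int(r0[0]),int(r0[1]);print("ring px",r0)
box=np.zeros(H.shape,bool);box[max(0,v0-140):v0-30,u0-90:u0+90]=1
red=((H<9)|(H>171))&(S>110)&(V>60)&box;yel=(H>16)&(H<34)&(S>100)&(V>60)&box
for y in range(*np.where(red.any(1))[0][[0,-1]],2):
    X=np.where(red[y])[0];Y=np.where(yel[y])[0]
    print(y,"yel",(Y.min(),Y.max()) if len(Y) else None,"redL",X[X<Y.mean()].tolist(),"redR",X[X>Y.mean()].tolist())
E
python3 ring.py; python3 edge.py w9;python3 - <<'E'
from h import *
c=cam("wrist");r0=proj(c,(.6245,-.0615,.208));b=cv2.imread("pics/w9.png")
u,v=int(r0[0]),int(r0[1]);y0=max(0,v-130)
cv2.imwrite("pics/w9d.png",cv2.resize(b[y0:y0+150,u-75:u+75],None,fx=4,fy=4,interpolation=cv2.INTER_CUBIC))
E
```

```text
pos [ 0.6761 -0.083   0.3538] F [-0.2  0.1 -0.2] xang 62.1 rel ring tool [-0.    5.11 -0.06] r 5.11 ang 332.04525520382145
per deg [-0.089 -0.   ] tilt fix [-0.65 -0.14  0.  ]
ring px [273.6758902  139.47450818]
57 yel (np.int64(272), np.int64(281)) redL [269, 270] redR [283]
59 yel (np.int64(272), np.int64(281)) redL [269, 270] redR [283, 284]
61 yel (np.int64(272), np.int64(281)) redL [269, 270] redR [283, 284]
63 yel (np.int64(272), np.int64(281)) redL [269, 270] redR [283, 284]
65 yel (np.int64(271), np.int64(281)) redL [268, 269, 270] redR [282, 283, 284]
67 yel (np.int64(271), np.int64(280)) redL [267, 268, 269] redR [282, 283, 284]
69 yel (np.int64(271), np.int64(280)) redL [267, 268, 269] redR [282, 283, 284, 285]
71 yel (np.int64(271), np.int64(280)) redL [267, 268, 269] redR [282, 283, 284, 285]
73 yel (np.int64(271), np.int64(280)) redL [267, 268, 269] redR [282, 283, 284]
75 yel (np.int64(271), np.int64(280)) redL [267, 268, 269] redR [282, 283, 284]
77 yel (np.int64(270), np.int64(280)) redL [267, 268, 269] redR [282, 283, 284]
```

Red now shows equally on both sides of the lever, about 3 px each, viewed from directly above. I'll retract for one last scene check of the swing arm.

Request:
send_rows:
  steps:
    - [0,0,0,0,0,-4,0]
    - [0,0,0,1,0,-4,0]
    - [0,0,0,3.5,-2,0,0]
    - [0,0,0,3.5,-2,0,0]
    - [0,0,0,3.5,-2,0,0]
    - [0,0,0,3.5,-2,0,0]
    - [0,0,0,3.5,-2,0,0]
    - [0,0,0,3,-2.5,0,0]
    - [0,0,0,3,-2.5,0,0]
    - [0,0,0,3,-2.5,0,0]
    - [0,0,0,0,0,0,0]
    - [0,0,0,0,0,0,0]

```text
t: 17.8
position: [0.6357, 0.2554, 0.4403]
orientation: [-2.679, -1.606, 0.01]
ft_force: [0.9, -0.7, -0.6]
gripper_width: 0.0
```

```bash
python3 - <<'E'
from h import *
im,c=snap("scene","s9.png"); b=cv2.imread("pics/s9.png");print(manip.observe()["position"])
cv2.imwrite("pics/s9c.png",cv2.resize(b[135:285,175:310],None,fx=4,fy=4,interpolation=cv2.INTER_CUBIC))
E
```

```text
[0.63553758 0.25568217 0.44056172]
```

View pics/s9c.png

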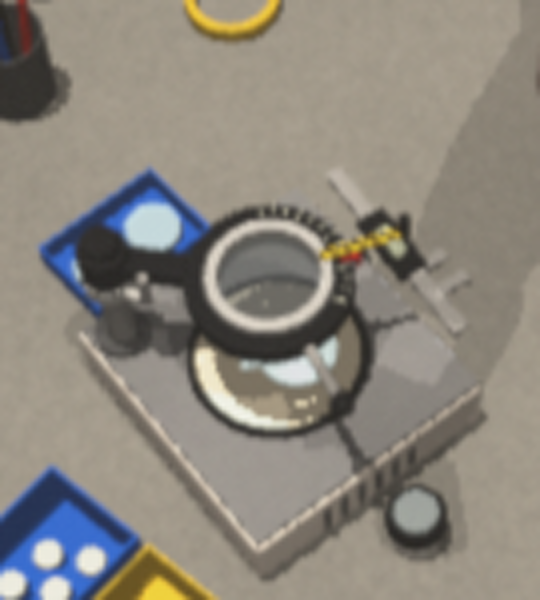

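Ring centre now at crop (268,275). I'll compare that with where it should be when swung in.

```bash
python3 - <<'E'
from h import *
c=cam("scene");f=lambda u,v,z:onz(c,u/4+175,v/4+135,z)
r=f(268,275,.213);W=f(279,355,.079);P=f(100,247,.229);print(r,W)
for P in(P[:2],np.array([.6985,-.1755])):
    d=r[:2]-P;w=W[:2]-P;print(np.linalg.norm(d),np.linalg.norm(w),np.degrees(np.arctan2(*d[::-1])-np.arctan2(*w[::-1])))
q=(proj(c,(W[0],W[1],.213))-[175,135])*4;print("expected ring crop px",q)
E
```

```text
[ 0.63184453 -0.06043573  0.213     ] [ 0.6307254  -0.05952351  0.079     ]
0.13141660751042417 0.13278821242769998 -0.19555262905321683
0.13297645968629954 0.13432774053105445 -0.2180130759369564
expected ring crop px [269.82219137 274.68696667]
```

Head over the window to within about 1.5 mm and 0.2°, so it is on the stop. Handing in.

```bash
python3 -c "
from workcell import workorder
print(workorder.sign_off())"
```

```text
the job is handed in; nothing more can be done
None
```

The job is handed in: the analyser head is over the window with its arm on the stop, and the yellow lever points at the middle of the red rider. It took about 18 s of the 58 s allowed.

- **Swing arm:** I pushed the swing rod in with shut fingertips until it stopped moving and the force rose to about 20 N. In the last scene picture the ring's axis is about 1.5 mm (0.2°) from the window's centre, which is within the measuring error.
- **Lever:** I then pushed it round in three short pushes of about 1 N. Viewed from directly above, red shows equally on both sides of the lever, about 3 pixels each.
- **Everything else:** In the final picture of the viewer and the space around it, the caliper, loupe and tray lie where they did. The lens still lies on the window, seen partly behind the head. I did not look again at the film stack, gloss meter and other outlying things, but the arm did not go near them. The arm ended clear of everything.

**Checks that disagreed:**
- The wrist camera put the head's centre up to 1 cm from where the scene camera did. I therefore set the lever by the visible red edges instead of computed angles.
- The tool rose by up to about 1 cm during the turning moves, and I corrected it each time.
- One look was wasted because the camera faced the wrong way.

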